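# Clamp a spanner in the filing fixture

### The job

The larger combination spanner needs its open jaw dressed with the file. Lay it flat and straight along the filing fixture, its ring end in the pocket between the two rails and its open jaw sticking out past the free end of the block. Then push the clamp handle all the way down, past its over-centre point, so that the clamp stays locked with its rubber foot pressing the spanner down.

Things in the scene. Friction and masses are not known exactly. Their poses are not given: they have to be found in the camera images.
- fixture: Filing fixture, fixed: plywood board 92 x 240 x 18 mm, on it an aluminium block (60 mm wide, top 36 mm above the desk, y = -54 to +80 mm) and a steel toggle clamp. Origin on the desk face under the spot where the foot comes down; z up, y along it: +y to the free end (y = +80 mm of board and block), -y to clamp and handle; x across. Symmetric about x = 0.
- pocket (a point): Middle of the ring end's pocket on the block's top (x = 0, y = -31, z = 36 mm of the fixture; axes as the fixture). Two rails 6 mm high, inner faces 36 mm apart, run from fixture y = -54 to -16 mm; a stop bar 6 mm high closes the clamp end, its face at y = -48 mm. The other end is open.
- spanner: Larger combination spanner, steel, 189 x 32 x 8 mm, 0.12 kg, lying flat, balanced near its origin: the middle of its shank (12 mm wide), at the underside. y runs along it: ring end +y (28 mm wide, outer end y = +94), open jaw -y (y = -43 to -94). Laid in place its y points to the fixture's -y; with its origin at fixture y = +48 to +50 mm the ring is 2 to 4 mm off the stop.
- ring_end (a point): Centre of the spanner's ring, at half thickness (spanner y = +79 mm, z = 4 mm).
- open_jaw (a point): Middle of the spanner's open jaw, at half thickness (spanner y = -80 mm, z = 4 mm).
- cone_spanner: Dark double-ended cone spanner, 168 x 34 x 8 mm, with an open jaw at both ends: not the one wanted. Origin under its middle, y along it.
- clamp_handle (a joint): Handle angle, rad: 0 locked at its stop, nearly level, pointing to fixture -y; 1.0 to 1.25 open, standing up and leaning to -y. The handle's slope above level is this value + 0.06. Dead centre 0.10: below it the clamp stays locked, above it the squeezed foot drives it back to 0.38, where the foot meets the spanner. Pushing the grip takes up to 5 N. Friction holds it above 0.7.
- handle_pivot (a point): Axis of the handle (along the fixture's x), at fixture y = -116 mm, z = 64 mm. The clamp's body, 22 mm wide, stands at fixture y = -132 to -55 mm, up to 74 mm above the desk. Axes as the fixture.
- handle_grip (a point): Point on the axis of the handle's round black grip, 95 mm from the pivot. The grip is 17 mm in diameter and reaches from 48 to 135 mm from the pivot; it moves in the plane x = 0 of the fixture.
- clamp_foot: Black rubber foot, 15 mm across, on the end of the clamp's arm, which stands up when the handle is up (top 130 mm above the desk, at fixture y = -60 to -10 mm), its foot over the pocket with 45 mm free height above the block, and swings down with the handle. Presses with about 17 N when locked. Origin: centre of its pressing face.

How it is judged (in metres and radians):
At the end, for the whole second after the job is handed in: Handle within 0.05 rad of its stop; foot presses the spanner with over 8 N; spanner at rest, flat on the block (ring 4, jaw 6 mm), straight within 0.2 rad; ring centre within 12 mm of the pocket midline and at fixture y -45 to -15 mm; jaw centre beyond y = 90 mm (value of joint clamp_handle below 0.05 rad and contact force between clamp_foot and spanner above 8 N and x of ring_end in the frame of fixture between -0.012 and 0.012 m and y of ring_end in the frame of fixture between -0.045 and -0.015 m and z of ring_end in the frame of fixture between 0.036 and 0.044 m and y of open_jaw in the frame of fixture above 0.09 m and z of open_jaw in the frame of fixture between 0.034 and 0.046 m and angle between the y axis of spanner and the y axis of fixture, either way round below 0.2 rad and linear speed of spanner below 0.01 m/s); the robot touches nothing.
It also fails if it takes over 51 s, if anything falls off the work surface, if the arm or the gripper's body presses on something with over 40 N, if the wrist force passes 120 N, or if a joint passes its speed limit or range.

### The arm

A 6-joint arm with a two-finger parallel gripper is mounted at the origin on a cart in front of the work surface, level with it; the furniture and walls round the work are solid. World frame = base frame: x ahead of the robot, y to its left, z up, the work surface at z = 0. Lengths are in m, angles in degrees, forces in N, time in s.
With the tool pointing down it reaches from about 0.4 to 0.825 m from the base axis. Payload 7 kg.
Tool frame: the origin (TCP) lies midway between the tips of the shut fingers; the grasp point (between the pads) lies 19 mm behind it; z points along the fingers, y is the line along which they close (so a half turn about z gives the same grasp; the last joint's range is limited). The gripper opens to 88 mm and grips with 3 to 60 N. Pads are 19 mm wide; open, the fingers measure 130 mm over their backs; the gripper's body (78 mm by 193 mm) begins 47 mm behind the grasp point.
Start: joints at [-47.206, 20.546, 0.682, 0, -70.136, -16.507], TCP at [0.299, -0.605, 0.227] pointing down, gripper open.
Joint ranges: [-176.03, 176.03], [-82.01, 121.73], [-58.28, 71.71], [-173.87, 95.51], [-174.79, -0.11], [-173.66, 173.66]. Speed limits (degrees/s): [136.94, 136.94, 172.46, 180, 180, 180].

### API

Orientations are given as a 3x3 rotation matrix whose columns are the frame's x, y, z axes.
In Python, from rig import robot gives the robot as it stands. Calls block until the motion is done:
- robot.goto(position, orientation): joint-space move of the TCP to a pose.
- robot.servo_line(position, ori=None, speed=0.15): straight line of the TCP; ori=None keeps the orientation; speed is the mean speed in m/s.
- robot.movej(angles): joint-space move.
- robot.move_gripper(opening): opening from 0.0 (shut) to 1.0 (fully open); the grip force is fixed at half the most; returns when the fingers have stopped.
- robot.dwell(seconds).
- robot.ik(position, orientation): joint angles nearest the present ones, or None.
- robot.grab_frame(name): name is "scene" or "top" or "wrist"; returns (picture, depth): 400x640x3 uint8, red, green, blue; 400x640 float32, m along the optical axis (not along the pixel's ray), 0 where there is no reading.
- robot.camera_info(name): a dict with "vfov" (degrees; the focal length in pixels is half the picture's height over the tangent of half this angle, whatever the lens; pixels are square), "cx", "cy" (the principal point, pixels), "view" (4x4, takes a point from world to camera coordinates); the wrist camera has in their place "T_tool_cam" (4x4, takes a point from camera to tool coordinates, whose origin is the TCP and whose axes are the flange's). Camera axes: x right, y down, z forward; pixel columns grow to the right and rows downward; lengths in m; the calibration is good to about 2 mm. A picture is of the moment at which its call begins: read the wrist's pose just before it. camera_info takes no time and is no camera call.
A pose or a line that the arm cannot do raises robot.Unreachable and nothing moves.
- robot.job_done(): hands the job in; it is judged then, once.
Readings, each from a call of its own:
- robot.read_t(): time.
- robot.read_qpos(): joint angles.
- robot.read_qvel(): joint speeds.
- robot.read_effort(): joint torques, N m.
- robot.read_position(): TCP position.
- robot.read_tcp_rot(): TCP orientation.
- robot.read_force(): force on the tool from outside, world axes, zero at the start.
- robot.read_ft_torque(): the same for the moment, N m.
- robot.read_grip_width(): opening from 0.0 (shut) to 1.0 (fully open).
- robot.read_finger_force(): force on a finger pad.
Only numpy, scipy, OpenCV 4.12 (cv2) and the standard library are available. Lean on these libraries where they do the work, as an engineer would, in place of code of your own. Each camera call takes 0.05 s, during which the arm holds its last target. There are 200 camera calls.

## Working session

There is one attempt and no reset: what is moved stays moved. The work goes in short steps, each a Python script; the robot and the scene stay as the last script left them, time stands still between calls to the robot, and variables do not carry over. Pictures are saved under pics/ and viewed, at most 10 in all, crops included, and the job is handed in when it is done.

```bash
ls; mkdir -p pics
python3 - <<'E'
from rig import robot
import numpy as np,cv2
for n in("scene","top"):
    im,d=robot.grab_frame(n); np.savez(f"{n}0.npz",im=im,d=d)
    cv2.imwrite(f"pics/{n}0.png",im[:,:,::-1]); c=robot.camera_info(n); print(n,c)
print(robot.camera_info("wrist"),robot.read_t(),robot.read_tcp_rot())
E
```

```text
pics
scene {'vfov': 44.26921790216837, 'cx': 322.9021422336306, 'cy': 198.9378102494786, 'view': array([[-0.55344468, -0.83288416, -0.0017222 ,  0.29914813],
       [-0.45023114,  0.30091321, -0.84068017,  0.28509899],
       [ 0.70070743, -0.46449458, -0.5415292 ,  1.17429018],
       [ 0.        ,  0.        ,  0.        ,  1.        ]])}
top {'vfov': 44.136409428547545, 'cx': 313.6365602276907, 'cy': 199.91568830941023, 'view': array([[ 0.01531919, -0.99986483,  0.00597005,  0.02590163],
       [-0.97576333, -0.01625291, -0.21822414,  0.51067119],
       [ 0.21829167, -0.00248234, -0.97588041,  1.63804969],
       [ 0.        ,  0.        ,  0.        ,  1.        ]])}
{'vfov': 71.35791097023461, 'cx': 320.5841351798952, 'cy': 199.15342219215415, 'T_tool_cam': array([[ 3.16868924e-04, -9.56000063e-01, -2.93366288e-01,
         7.95852642e-02],
       [ 9.99999907e-01,  3.89073864e-04, -1.87771212e-04,
        -5.59961901e-05],
       [ 2.93650446e-04, -2.93366201e-01,  9.56000097e-01,
        -1.58166845e-01],
       [ 0.00000000e+00,  0.00000000e+00,  0.00000000e+00,
         1.00000000e+00]])} 0.1 [[-8.96622211e-01 -4.42795660e-01 -7.83436033e-04]
 [-4.42796331e-01  8.96621325e-01  1.26819501e-03]
 [ 1.40894208e-04  1.48399441e-03 -9.99998889e-01]]
```

View pics/top0.png

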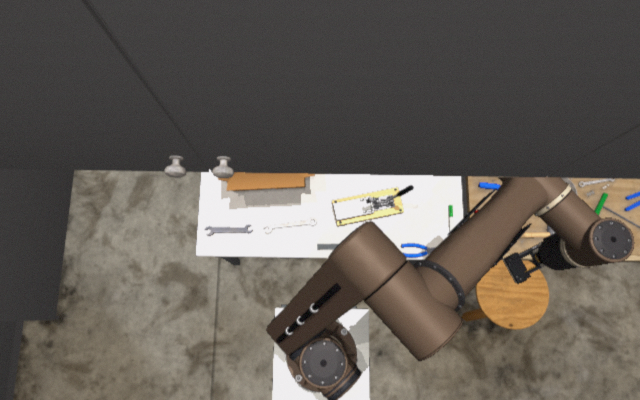

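View pics/scene0.png

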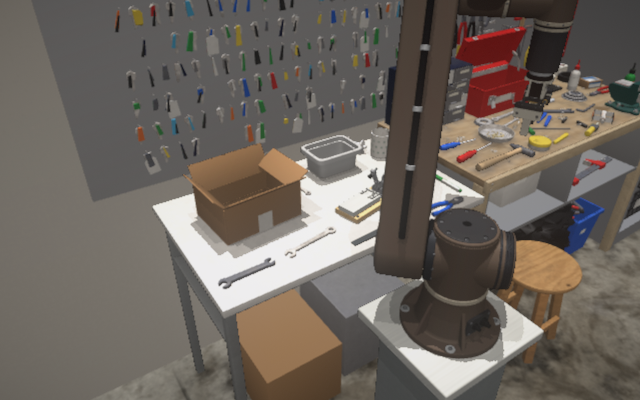

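The top view shows the fixture at about (335–400, 190–225) with its handle at (405,190), the silver spanner at (265–317, 225), and the dark cone spanner at (205–252, 230). The scene view shows the same layout, with a box and a tray behind. Next I'll zoom in and get metric positions.

```bash
cat > h.py <<'E'
import numpy as np,cv2
from rig import robot
def K(c,h=400): f=h/2/np.tan(np.radians(c["vfov"]/2)); return f,c["cx"],c["cy"]
def campose(n):
    c=robot.camera_info(n)
    if n!="wrist": return c,np.linalg.inv(c["view"])
    T=np.eye(4);T[:3,:3]=robot.read_tcp_rot();T[:3,3]=robot.read_position()
    return c,T@c["T_tool_cam"]
def ray(c,T,u,v):
    f,cx,cy=K(c); d=T[:3,:3]@np.array([(u-cx)/f,(v-cy)/f,1]); return T[:3,3],d
def onplane(c,T,u,v,z):
    o,d=ray(c,T,u,v); return o+d*(z-o[2])/d[2]
def cloud(c,T,d):
    f,cx,cy=K(c); v,u=np.mgrid[:d.shape[0],:d.shape[1]]
    P=np.stack([(u-cx)/f*d,(v-cy)/f*d,d],-1); return P@T[:3,:3].T+T[:3,3]
E
python3 - <<'E'
from h import *
t=np.load("top0.npz");c,T=campose("top");P=cloud(c,T,t["d"])
for u,v in[(230,215),(265,227),(317,222),(335,208),(368,206),(400,202),(412,187),(250,180),(205,230),(252,230),(430,200),(200,250),(460,180),(330,150),(330,246)]: print(u,v,P[v,u].round(3),onplane(c,T,u,v,0).round(3))
a=cv2.resize(t["im"][170:260,195:435],None,fx=3.3,fy=3.3,interpolation=cv2.INTER_CUBIC)
s=np.load("scene0.npz");c,T=campose("scene");Q=cloud(c,T,s["d"])
for u,v in [(330,150),(240,200),(300,155),(200,180)]: print("s",u,v,Q[v,u].round(3))
b=cv2.resize(s["im"][150:290,200:440],None,fx=2.1,fy=2.1)
b=cv2.copyMakeBorder(b,0,0,0,a.shape[1]-b.shape[1],0)
cv2.imwrite("pics/z1.png",np.vstack([a,b])[:,:,::-1])
E
```

```text
230 215 [ 0.464  0.328 -0.003] [0.463 0.328 0.   ]
265 227 [ 0.424  0.203 -0.006] [0.423 0.203 0.   ]
317 222 [ 0.444  0.021 -0.003] [0.443 0.021 0.   ]
335 208 [ 0.487 -0.04   0.037] [ 0.495 -0.042  0.   ]
368 206 [ 0.495 -0.154  0.043] [ 0.504 -0.159  0.   ]
400 202 [ 0.517 -0.27   0.014] [ 0.52  -0.273  0.   ]
412 187 [ 0.527 -0.277  0.191] [ 0.576 -0.317  0.   ]
250 180 [0.557 0.245 0.133] [0.592 0.263 0.   ]
205 230 [ 0.409  0.413 -0.001] [0.409 0.412 0.   ]
252 230 [0.411 0.248 0.002] [0.411 0.248 0.   ]
430 200 [ 0.529 -0.38   0.001] [ 0.529 -0.38   0.   ]
200 250 [0.338 0.425 0.001] [0.338 0.425 0.   ]
460 180 [ 0.605 -0.491 -0.   ] [ 0.605 -0.49   0.   ]
330 150 [0.339 0.017 1.113] [ 0.71  -0.023  0.   ]
330 246 [ 0.359 -0.025  0.007] [ 0.359 -0.026  0.   ]
s 330 150 [ 0.803 -0.206  0.049]
s 240 200 [0.744 0.19  0.005]
s 300 155 [ 0.922 -0.148 -0.006]
s 200 180 [0.742 0.311 0.121]
```

View pics/z1.png

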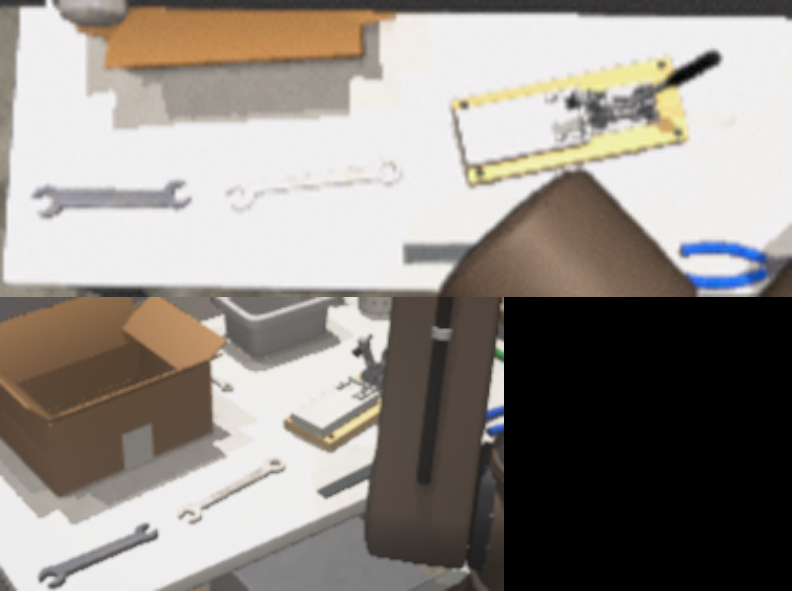

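The zoom shows the silver combination spanner with its open jaw on the left (zoom px 240,195, world y≈0.2) and its ring on the right (390,172, y≈0.02). The fixture's free end is on the left (460,140), so the spanner is already roughly the right way round. Next I'll take wrist views from two places.

Run:
```python
from h import *
R=np.array([[0,1,0],[1,0,0],[0,0,-1.]])
for s in(1,-1):
    for p in([.43,.1,.2],[.5,-.09,.2],[.5,-.09,.04],[.52,-.3,.15]): 
        q=robot.ik(p,R@np.diag([s,s,1])); print(s,p,None if q is None else np.round(q))
robot.goto([.46,.12,.24],R); 
for i,y in enumerate((.12,-.06)):
    if i: robot.servo_line([.46,y,.24],speed=.25)
    robot.dwell(.2); c,T=campose("wrist"); im,d=robot.grab_frame("wrist"); np.savez(f"w{i}.npz",im=im,d=d,T=T); cv2.imwrite(f"pics/w{i}.png",im[:,:,::-1])
print(robot.read_t())
```

```text
1 [0.43, 0.1, 0.2] [ 39.  -1. -30.   0. -61. 141.]
1 [0.5, -0.09, 0.2] [ 12.   6. -22.   0. -62. 168.]
1 [0.5, -0.09, 0.04] [ 12.  17. -33.   0. -40. 168.]
1 [0.52, -0.3, 0.15] [ -11.   17.  -15.    0.  -58. -169.]
-1 [0.43, 0.1, 0.2] [ 39.  -1. -30.   0. -61. -39.]
-1 [0.5, -0.09, 0.2] [ 12.   6. -22.   0. -62. -12.]
-1 [0.5, -0.09, 0.04] [ 12.  17. -33.   0. -40. -12.]
-1 [0.52, -0.3, 0.15] [-11.  17. -15.   0. -58.  11.]
4.0917
```

View pics/w0.png

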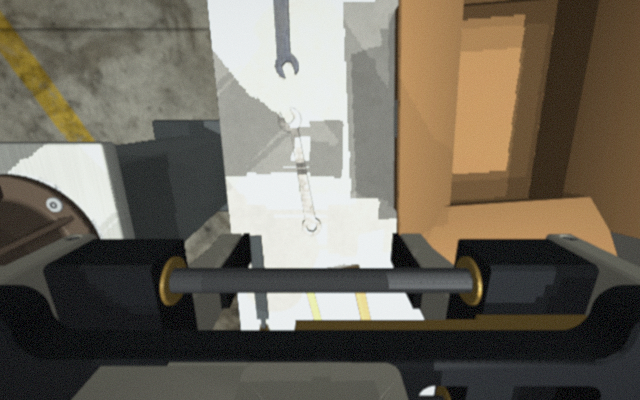

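View pics/w1.png

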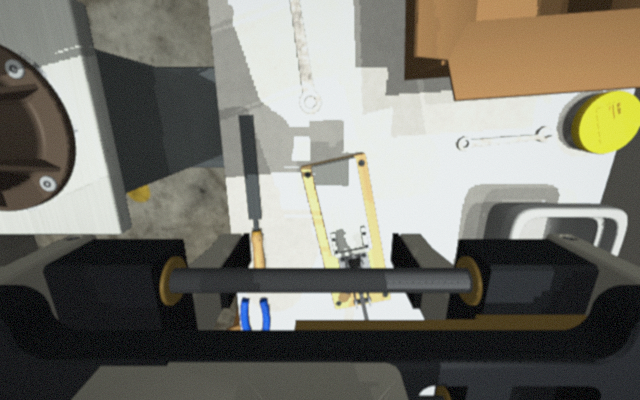

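w0 shows the spanner from its jaw at (291,118) to its ring at (312,225). w1 shows the ring at (310,101), the board's free-end corners at (305,168) and (364,155), and the clamp at (350,260). Next I'll zoom in for precise pixels.

Run:
```python
from h import *
a=np.load("w0.npz")["im"];b=np.load("w1.npz")["im"];t=np.load("top0.npz")["im"]
def crop(im,x0,x1,y0,y1,f):
    z=cv2.resize(im[y0:y1,x0:x1],None,fx=f,fy=f,interpolation=cv2.INTER_CUBIC)
    for u in range((x0+9)//10*10,x1,10): cv2.line(z,((u-x0)*f,0),((u-x0)*f,4 if u%50 else 12),(255,0,0),1)
    for v in range((y0+9)//10*10,y1,10): cv2.line(z,(0,(v-y0)*f),(4 if v%50 else 12,(v-y0)*f),(255,0,0),1)
    return z
A=crop(a,265,335,95,245,4);B=crop(b,285,385,75,225,4)[:,:400];C=np.zeros((600,800-280-400,3),np.uint8)
clahe=lambda z:z
cv2.imwrite("pics/z2.png",np.hstack([A,B])[:,:,::-1])
```

```text
(no output)
```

View pics/z2.png

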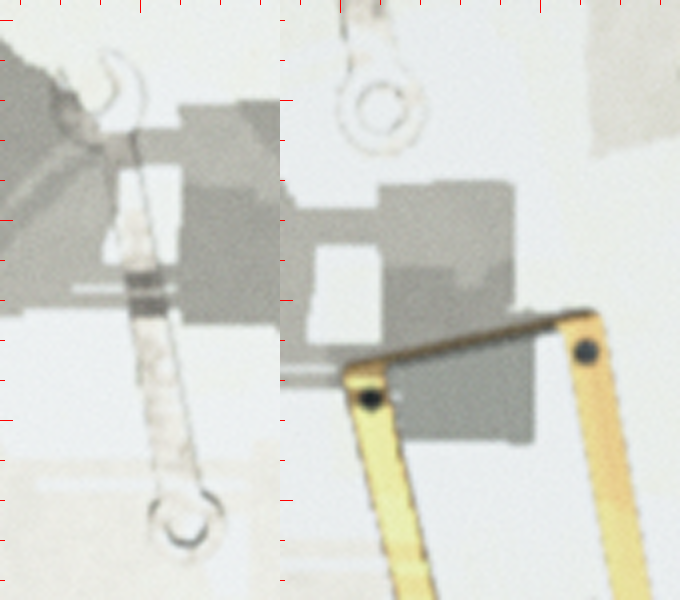

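z2 gives these full-resolution pixels:
- **Ring centre:** w0 (311.3,225.8), w1 (310.5,102).
- **Shank centreline in w0:** (298.5,145) and (308,205).
- **Board holes in w1:** (307.8,174.5) and (361.5,163).

```bash
cat >> h.py <<'E'
def tri(*rs):
    A=0;b=0
    for o,d in rs:
        d=d/np.linalg.norm(d);M=np.eye(3)-np.outer(d,d);A=A+M;b=b+M@o
    return np.linalg.solve(A,b)
E
python3 - <<'E'
from h import *
c=robot.camera_info("wrist");W=[np.load(f"w{i}.npz") for i in(0,1)];T0,T1=W[0]["T"],W[1]["T"]
print("ring tri",tri(ray(c,T0,311.3,225.8),ray(c,T1,310.5,102)).round(4))
for z in(0.004,.008):
    r0=onplane(c,T0,311.3,225.8,z);r1=onplane(c,T1,310.5,102,z);m=onplane(c,T0,298.5,145,z);m2=onplane(c,T0,308,205,z)
    print(z,r0.round(4),r1.round(4),m.round(4),m2.round(4),"yaw",np.degrees(np.arctan2(*( (m-m2)[[0,1]]))),np.degrees(np.arctan2(*((m-r0)[[0,1]]))))
def yel(im): h=cv2.cvtColor(im,cv2.COLOR_RGB2HSV);return cv2.inRange(h,(15,60,120),(35,255,255))
im=W[1]["im"];m=yel(im);m[:145]=0;m[308:]=0;m[:,:295]=0;m[:,395:]=0
k=cv2.connectedComponentsWithStats(m);print(k[2][1:][k[2][1:,4]>50])
v,u=np.nonzero(m);X=np.array([onplane(c,T1,a,b,.018)[:2] for a,b in zip(u,v)],np.float32)
r=cv2.minAreaRect(X);bp=cv2.boxPoints(r);print(r,bp.round(4).tolist())
h1,h2=onplane(c,T1,307.75,174.5,.018),onplane(c,T1,361.5,163,.018);print("holes",h1.round(4),h2.round(4),np.degrees(np.arctan2((h2-h1)[1],(h2-h1)[0])))
t=np.load("top0.npz");ct,Tt=campose("top");m=yel(t["im"]);m[:180]=0;m[230:]=0;m[:,:325]=0;m[:,410:]=0
v,u=np.nonzero(m);Y=np.array([onplane(ct,Tt,a,b,.018)[:2] for a,b in zip(u,v)],np.float32);q=cv2.minAreaRect(Y);print("top",q,cv2.boxPoints(q).round(4).tolist())
P=cloud(c,T1,W[1]["d"]); 
for a,b in[(330,190),(335,210),(308,190),(310,95),(330,130),(345,225),(350,258)]: print(a,b,P[b,a].round(4))
P=cloud(c,T0,W[0]["d"]);print(P[205,308],P[205,280])
E
```

```text
ring tri [0.4464 0.0356 0.003 ]
0.004 [0.4461 0.036  0.004 ] [0.4467 0.0355 0.004 ] [0.4295 0.1575 0.004 ] [0.4415 0.0693 0.004 ] yaw -7.783629856197825 -7.788330400436224
0.008 [0.4463 0.0376 0.008 ] [0.4468 0.0354 0.008 ] [0.4298 0.1579 0.008 ] [0.4417 0.0707 0.008 ] yaw -7.783629856197831 -7.78833040043624
[[ 353  153   32  116 1117]
 [ 301  164   38  105 1005]
 [ 332  292   28   16  315]
 [ 369  292   21   10  147]]
((0.5017133355140686, -0.15531447529792786), (0.09055337309837341, 0.23931849002838135), 12.599410057067871) [[0.43140000104904175, -0.04839999973773956], [0.483599990606308, -0.28200000524520874], [0.5720000267028809, -0.2621999979019165], [0.5198000073432922, -0.028699999675154686]]
holes [ 0.4425 -0.0602  0.018 ] [ 0.5165 -0.044   0.018 ] 12.349354380139898
top ((0.49979764223098755, -0.15485715866088867), (0.09243493527173996, 0.2384047657251358), 12.684582710266113) [[0.4284999966621399, -0.048700001090765], [0.48089998960494995, -0.28130000829696655], [0.5710999965667725, -0.26100000739097595], [0.5187000036239624, -0.0284000001847744]]
330 190 [ 0.473  -0.0777  0.0355]
335 210 [ 0.4802 -0.1061  0.0359]
308 190 [ 0.4426 -0.0824  0.0182]
310 95 [0.4462 0.0441 0.0076]
330 130 [ 0.4733 -0.001   0.0007]
345 225 [ 0.4947 -0.1287  0.035 ]
350 258 [ 0.5051 -0.188   0.0212]
[0.44169783 0.07041738 0.00728187] [ 0.39916076  0.06785182 -0.00065047]
```

```bash
cat >> h.py <<'E'
yf=np.radians(12.55);FY=np.array([-np.sin(yf),np.cos(yf),0]);FX=np.array([np.cos(yf),np.sin(yf),0])
F0=np.array([.4923,-.1161,0])
def fx(x,y,z): return F0+FX*x+FY*y+np.array([0,0,z])
def Rd(yaw): # tool x pointing to -y of a body yawed by `yaw` (rad)
    s,c=np.sin(yaw),np.cos(yaw); return np.array([[s,-c,0],[-c,-s,0],[0,0,-1.]])
ys=np.radians(7.79);SD=np.array([-np.sin(ys),np.cos(ys),0]);S0=np.array([.4357,.1141,0]);OFF=.012
E
python3 - <<'E'
from h import *
c=robot.camera_info("wrist")
for i in(0,1):
    w=np.load(f"w{i}.npz");P=cloud(c,w["T"],w["d"]);m=(w["d"]>.2)&(P[...,2]>.05)&(P[...,1]>.03)&(P[...,1]<.22)&(P[...,0]>.4)&(P[...,0]<.7)
    Q=P[m]
    for y in np.arange(.04,.22,.02):
        s=Q[abs(Q[:,1]-y)<.01]
        if len(s): k=s[:,0].argmin();print(i,round(y,2),s[k].round(3),s[:,2].max().round(3))
g=S0+SD*OFF
for p,y in[(g+[0,0,.003],ys),(g+[0,0,.08],ys),(fx(0,.122+.0,.085),yf),(fx(0,.063,.039),yf)]:
    q=robot.ik(p,Rd(y));print(np.round(p,4),None if q is None else np.round(q))
E
```

```text
0 0.04 [0.597 0.05  0.137] 0.139
0 0.06 [0.574 0.07  0.125] 0.138
0 0.08 [0.538 0.09  0.152] 0.152
0 0.1 [0.531 0.107 0.153] 0.156
0 0.12 [0.53  0.129 0.153] 0.156
0 0.14 [0.528 0.149 0.154] 0.157
0 0.16 [0.527 0.169 0.154] 0.156
0 0.18 [0.525 0.187 0.154] 0.156
0 0.2 [0.524 0.206 0.154] 0.157
1 0.04 [0.573 0.049 0.136] 0.149
1 0.06 [0.534 0.069 0.153] 0.156
1 0.08 [0.532 0.088 0.154] 0.157
1 0.1 [0.531 0.102 0.154] 0.156
1 0.12 [0.564 0.11  0.131] 0.131
[0.4341 0.126  0.003 ] [ 41.  16. -42.   0. -31. -34.]
[0.4341 0.126  0.08  ] [ 41.   9. -38.   0. -44. -34.]
[0.4658 0.003  0.085 ] [ 25.   9. -36.   0. -45. -12.]
[ 0.4786 -0.0546  0.039 ] [ 17.  15. -37.   0. -38.  -4.]
```

The box flap overhangs to x≈0.53, and the gripper's long side would touch it. So I'll first nudge the spanner about 32 mm towards −x, with the gripper turned 90° (narrow side to the box) and the fingertips side by side on the shank. Then I'll look again.

Run:
```python
from h import *
PX=np.array([np.cos(ys),np.sin(ys),0])
R=np.column_stack([-PX,np.cross([0,0,-1.],-PX),[0,0,-1.]])
p=lambda o,z:S0+PX*o+np.array([0,0,z])
robot.goto(p(.024,.10),R); robot.move_gripper(.45)
robot.servo_line(p(.024,.004),speed=.12); print(robot.read_force().round(2),robot.read_t())
robot.servo_line(p(.0155-.032,.004),speed=.06); print(robot.read_force().round(2),robot.read_position())
robot.servo_line(p(.0155-.026,.004),speed=.06)
robot.servo_line(p(.0155-.026,.10),speed=.2)
robot.goto([.404,.125,.24],Rd(ys)); robot.dwell(.15)
c,T=campose("wrist"); im,d=robot.grab_frame("wrist"); np.savez("w2.npz",im=im,d=d,T=T); print(robot.read_t(),robot.read_position())
P=cloud(c,T,d); m=((P[...,2]>.0045)&(P[...,2]<.012)&(P[...,0]>.35)&(P[...,0]<.46)&(P[...,1]>.0)&(P[...,1]<.23)&(d>.2)).astype(np.uint8)
v,u=np.nonzero(m);print(len(v),u.min(),u.max(),v.min(),v.max())
u0,v0=u.min()-8,v.min()-8
x=im[v0:v.max()+9,u0:u.max()+9].copy();mm=cv2.resize(m[v0:v.max()+9,u0:u.max()+9]*255,None,fx=3,fy=3)
x=cv2.resize(x,None,fx=3,fy=3,interpolation=cv2.INTER_CUBIC);cv2.imwrite("pics/z3.png",np.hstack([x,cv2.merge([mm]*3)])[:600,:800,::-1]);print(u0,v0)
```

```text
[ 0.22 -0.08 -0.1 ] 10.0833
[-0.71  0.38 -0.46] [0.4190286  0.11174485 0.00388613]
13.3417 [0.40391206 0.12487841 0.23951265]
1451 314 374 83 225
306 75
```

View pics/z3.png

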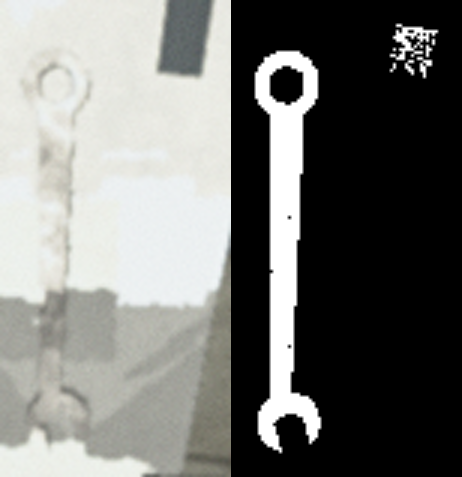

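The mask shows the spanner cleanly, with its ring centre at px (306+286−231)/3 and the shank nearly straight below it. I'll compute the pose, grasp, lift and check.

```bash
cat >> h.py <<'E'
def spanner_pose(im,d,T,base,reg):
    """ring centre, unit vector ring->jaw, from the height mask (base = support height)"""
    c=robot.camera_info("wrist");P=cloud(c,T,d)
    m=((P[...,2]>base+.004)&(P[...,2]<base+.013)&(d>.15)&(P[...,0]>reg[0])&(P[...,0]<reg[1])&(P[...,1]>reg[2])&(P[...,1]<reg[3])).astype(np.uint8)
    n,l,st,_=cv2.connectedComponentsWithStats(m);k=1+st[1:,4].argmax();m=(l==k).astype(np.uint8)
    cs,h=cv2.findContours(m,cv2.RETR_CCOMP,cv2.CHAIN_APPROX_NONE)
    hole=max((q for q,g in zip(cs,h[0]) if g[3]>=0),key=cv2.contourArea);(u,v),_=cv2.minEnclosingCircle(hole)
    ring=onplane(c,T,u,v,base+.006)
    pt=np.argwhere(m>0);X=np.array([onplane(c,T,b,a,base+.008)[:2] for a,b in pt])
    r=np.linalg.norm(X-ring[:2],axis=1);S=X[(r>.025)&(r<.115)].astype(np.float32)
    vx,vy,x0,y0=cv2.fitLine(S,cv2.DIST_L2,0,.01,.01).ravel();D=np.array([vx,vy,0])
    if D@(np.append(S.mean(0),0)-ring)<0:D=-D
    e=np.array([x0,y0,0])-ring;e[2]=0;off=e-D*(e@D)
    return ring*[1,1,0]+off,D,np.linalg.norm(off)
E
python3 - <<'E'
from h import *
w=np.load("w2.npz");r,D,off=spanner_pose(w["im"],w["d"],w["T"],0,(.35,.44,0,.23))
yaw=np.arctan2(-D[0],D[1]);print(r,D,np.degrees(yaw),off)
g=r+D*(.079+OFF);z=lambda h:g+np.array([0,0,h])
robot.goto(z(.10),Rd(yaw)); robot.servo_line(z(.003),speed=.12);f=robot.read_force().round(2)
robot.move_gripper(0);print(f,robot.read_grip_width()*88,robot.read_finger_force(),robot.read_force().round(2),robot.read_t())
robot.servo_line(z(.08),speed=.15);print(robot.read_grip_width()*88,robot.read_force().round(2),robot.read_t())
np.savez("grip.npz",yaw=yaw,g=g)
E
```

```text
[0.41125965 0.03137961 0.        ] [-0.11374226  0.99351031 -0.        ] 6.531085878433453 0.00044647121642296575
[-0.55  0.56  0.83] 11.544408670094285 29.99778882600367 [-1.4   0.58  4.57] 15.5
11.502896343176921 [-0.02 -0.63 -0.56] 16.1667
```

Run:
```python
from h import *
robot.goto(fx(0,.135,.085),Rd(yf)); robot.servo_line(fx(0,.135,.051),speed=.15); robot.dwell(.1)
c,T=campose("wrist"); im,d=robot.grab_frame("wrist"); np.savez("w3.npz",im=im,d=d,T=T); cv2.imwrite("pics/w3.png",im[:,:,::-1])
print(robot.read_t(),robot.read_force().round(2))
```

```text
17.25 [-0.19  0.5  -1.26]
```

View pics/w3.png

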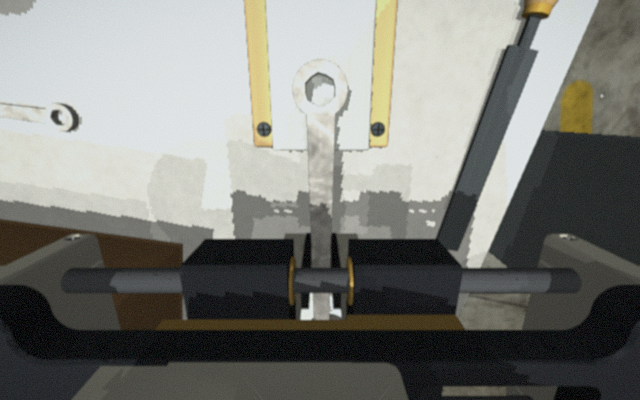

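The spanner's ring at (320,87) sits centrally between the board's strips. The holes are at (264.5,129) and (377,129), so their midpoint is 320.8. It's straight and level with the fixture. I'll insert it, lower it, release it and back out upwards, then check.

Run:
```python
from h import *
w=np.load("w3.npz");c=robot.camera_info("wrist")
h=[onplane(c,w["T"],*q,.018) for q in((264.5,129),(377,129))]
for q in h: e=q-F0; print("hole",e@FX,e@FY)
r,D,o=spanner_pose(w["im"],w["d"],w["T"],.048,(.4,.6,-.15,.2));e=r-F0;print("ring",e@FX,e@FY,"dir",D@FX,D@FY)
robot.servo_line(fx(0,.063,.051),speed=.08);print(robot.read_force().round(2))
for z in(.042,.0405,.0395,.039):
    robot.servo_line(fx(0,.063,z),speed=.05);f=robot.read_force();print(z,f.round(2))
    if f[2]>3:break
robot.move_gripper(.35);print(robot.read_force().round(2),robot.read_t())
robot.servo_line(fx(0,.063,.11),speed=.15)
robot.goto(fx(0,.08,.24),Rd(yf));robot.dwell(.1)
c,T=campose("wrist"); im,d=robot.grab_frame("wrist"); np.savez("w4.npz",im=im,d=d,T=T);cv2.imwrite("pics/w4.png",im[:,:,::-1]);print(robot.read_t())
```

```text
hole 0.03803614505239696 0.06586668121467602
hole -0.037184727807085476 0.06573144937555096
ring 0.00014774549935542717 0.06774544685488804 dir 0.003919848907813648 0.999992313322015
[-0.17 -0.63 -1.11]
0.042 [-0.13 -0.32 -1.72]
0.0405 [-0.29 -0.08 -0.93]
0.0395 [-0.42  0.75 -0.31]
0.039 [-0.95  0.74  3.18]
[ 0.15  0.83 -0.12] 19.975
21.3333
```

View pics/w4.png

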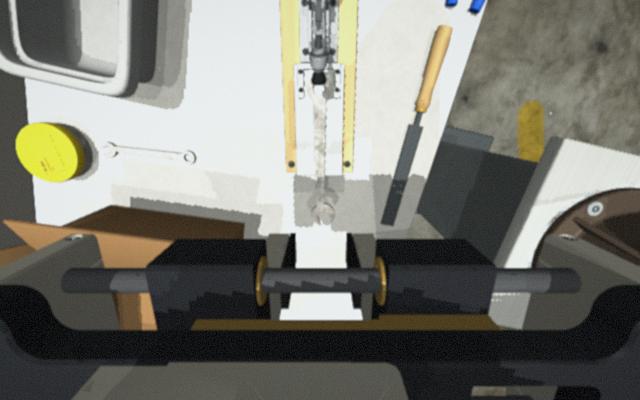

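w4 shows the spanner lying straight along the block, with its jaw at (322,207) past the free end (holes at v=163) and the ring between the rails at (318,88) under the clamp arm. I'll check its position numerically.

Run:
```python
from h import *
c=robot.camera_info("wrist");w3=np.load("w3.npz");w=np.load("w4.npz")
e=onplane(c,w3["T"],320,87,.054)-F0;print("w3 ring",e@FX,e@FY)
P=cloud(c,w["T"],w["d"])-F0;X=P@FX;Y=P@FY;Z=P[...,2]
m=(w["d"]>.2)&(abs(X)<.02)&(Z>.0395)&(Z<.05)&(Y>.03)&(Y<.2);print("jaw tip",Y[m].max(), "jaw x",X[m&(Y>.1)].min(),X[m&(Y>.1)].max())
for y in np.arange(.0,.15,.015):
    k=m&(abs(Y-y)<.006); 
    if k.sum(): print(round(y,3),X[k].mean().round(4),Z[k].mean().round(4))
m=(w["d"]>.2)&(abs(X)<.05)&(Z>.07)&(Y<.03);print("clamp: maxY",Y[m].max(),"zmax",Z[m].max())
k=m&(Z>.1);print(np.c_[X,Y,Z].shape, X[k].mean(),[ (round(float(a),3),round(float(b),3)) for a,b in zip(Y[k][::40],Z[k][::40])])
for n,q,R in(("a",fx(0,-.20,.17),Rd(yf)),("b",fx(0,-.205,.08),Rd(yf))): 
    q=robot.ik(q,R);print(n,None if q is None else np.round(q))
```

```text
w3 ring 0.0007965635054635755 0.04276879495866749
jaw tip 0.14578978628232594 jaw x -0.019573794998160775 0.011522627740531099
0.03 0.0004 0.0439
0.045 -0.0001 0.0436
0.06 -0.0 0.0436
0.075 0.0004 0.0437
0.09 0.0002 0.0437
0.105 0.0 0.0439
0.12 -0.0037 0.0433
0.135 -0.0025 0.0437
clamp: maxY -0.025862633684040254 zmax 0.12530335884977772
(400, 1920) 0.0009888298664214932 [(-0.066, 0.119), (-0.062, 0.12), (-0.057, 0.12), (-0.054, 0.118), (-0.053, 0.117), (-0.051, 0.117), (-0.048, 0.123), (-0.046, 0.124), (-0.045, 0.118), (-0.042, 0.122), (-0.041, 0.121), (-0.039, 0.113), (-0.037, 0.109), (-0.034, 0.112), (-0.031, 0.111), (-0.029, 0.103), (-0.027, 0.107)]
a [-12.  18. -11.   0. -61.  25.]
b [-13.  23. -16.   0. -51.  25.]
```

The spanner is seated: origin at about fixture y=+52 mm, level and centred. Now I'll push the handle down along its arc with the shut fingertips, starting from the clamp side.

```bash
cat > push.py <<'E'
from h import *
w=np.load("w4.npz");c=robot.camera_info("wrist");P=cloud(c,w["T"],w["d"])-F0;X=P@FX;Y=P@FY
k=(w["d"]>.25)&(abs(X)>.04)&(abs(X)<.13)&(Y<.03);print("side obstacles zmax",P[...,2][k].max())
R=Rd(yf)
def pt(phi,r=.085):
    d=.0085+.0095*np.sin(phi)
    return fx(0,-.116-r*np.cos(phi)+d*np.sin(phi),.064+r*np.sin(phi)+d*np.cos(phi))
A=pt(1.45);up=A+[0,0,.06]
path=[pt(p) for p in np.linspace(1.35,.03,12)]
assert all(robot.ik(p,R) is not None for p in path+[A,up])
robot.move_gripper(0); robot.goto(up,R); robot.servo_line(A,speed=.12); print(robot.read_force().round(2),robot.read_t())
for p in path:
    robot.servo_line(p,speed=.07);f=robot.read_force();print(f.round(1),(p-F0)[[2]].round(3))
    if np.linalg.norm(f)>30:break
print(robot.read_position()-p,robot.read_t())
E
python3 push.py
```

```text
side obstacles zmax 0.020670138558543993
[ 0.1  -0.33  0.27] 23.4833
[ 0.   0.4 -1.1] [0.151]
[ 0.  -0.2 -0.2] [0.15]
[-0.2  0.1 -0.4] [0.148]
[-0.4 -0.1  0.1] [0.144]
[ 0.7 -0.8 -0.1] [0.139]
[ 0.8  0.3 -0.4] [0.133]
[-0.4  0.  -0.6] [0.125]
[-0.5  0.6 -0.3] [0.117]
[0.1 0.1 1.7] [0.108]
[0.6 0.4 0.4] [0.097]
[-0.2 -0.  -0.7] [0.087]
[-3.7  6.6 20. ] [0.075]
[ 0.00127188 -0.00019166  0.00257696] 27.1583
```

Run:
```python
from h import *
p=robot.read_position();robot.servo_line(p+[0,0,.06],speed=.12)
robot.goto(fx(0,-.10,.27),Rd(yf));robot.dwell(.1)
c,T=campose("wrist"); im,d=robot.grab_frame("wrist");cv2.imwrite("pics/w5.png",im[:,:,::-1])
P=cloud(c,T,d)-F0;X=P@FX;Y=P@FY;Z=P[...,2]
for y in(-.15,-.17,-.19,-.21,-.23,-.245):
    k=(d>.2)&(abs(X)<.02)&(abs(Y-y)<.004)&(Z>.03)
    if k.sum(): print(y,np.percentile(Z[k],95).round(4))
print(robot.read_t())
```

```text
-0.15 0.0744
-0.17 0.0764
-0.19 0.0781
-0.21 0.0794
-0.23 0.0806
-0.245 0.0811
28.6917
```

View pics/w5.png

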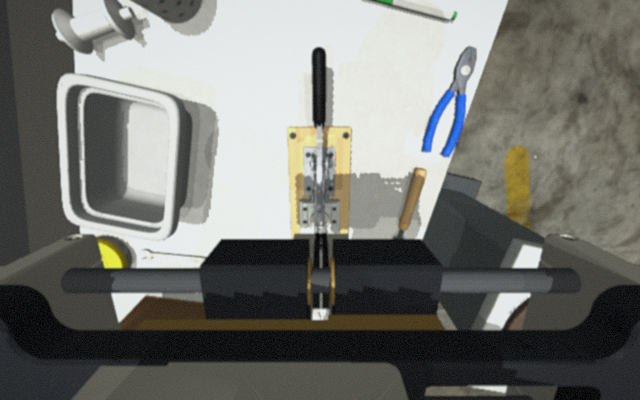

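The handle lies down at (320,85). Its slope of about 0.07 gives an angle of about 0.01 rad, so it's locked. One last numerical check that the spanner hasn't moved, then I'll hand in.

Run:
```python
from h import *
robot.goto(fx(0,.08,.24),Rd(yf));robot.dwell(.1)
c,T=campose("wrist"); im,d=robot.grab_frame("wrist")
P=cloud(c,T,d)-F0;X=P@FX;Y=P@FY;Z=P[...,2]
m=(d>.2)&(abs(X)<.016)&(Z>.0395)&(Z<.05)&(Y>.02)&(Y<.2);print("tip",Y[m].max())
for y in(.03,.06,.09,.105):
    k=m&(abs(Y-y)<.006);print(y,X[k].mean().round(4),Z[k].mean().round(4))
ok=.135<Y[m].max()<.155
print(robot.read_t(),robot.read_force().round(2))
if ok: print(robot.job_done())
```

```text
tip 0.1451860221973813
0.03 -0.0 0.0435
0.06 0.0003 0.0437
0.09 -0.0 0.0437
0.105 0.0004 0.0437
29.6 [-0.24  0.3  -0.11]
the job is handed in; nothing more can be done
None
```

I handed the job in at about 29.6 s: the larger spanner lies flat and straight in the fixture, with its ring between the rails and its open jaw past the free end. The clamp handle measured about 0.01 rad from its stop, so it is locked, but I could not measure the foot's pressing force directly and the hand-in returned no verdict.

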